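# Make up two battery link kits

### The arm

A 7-joint arm with a two-finger parallel gripper is mounted at the origin on the work surface. World frame = base frame: x ahead of the robot, y to its left, z up, the work surface at z = 0. Lengths are in mm, angles in rad, forces in N, time in s.
With the tool pointing down it reaches from about 350 to 900 mm from the base axis. Payload 8.1 kg.
Tool frame: the origin (TCP) lies at the centre of the arm's flange, where the gripper is bolted on; the fingertips stand 178 mm ahead of it and the grasp point (between the pads) lies 159 mm ahead of it; x points along the fingers, z is the direction in which the jaws open and shut, and the axes are right-handed (so a half turn about x gives the same grasp; the last joint's range is limited). The gripper opens to 92 mm and grips with 3 to 60 N. Pads are 19 mm wide; open, the fingers measure 130 mm over their backs; the gripper's body (75 mm by 190 mm) begins 47 mm behind the grasp point.
Start: joints at [1.12, 0.434, 0.025, 1.573, -0.012, 1.134, -0.075], TCP at [212.995, -587.593, 404.742] pointing down, gripper open.
Joint ranges: [-2.62, 2.62], [-0.44, 2.09], [-1.27, 1.32], [0.08, 2.57], [-1.32, 4.46], [0.12, 2], [-2.74, 2.74]. Speed limits (rad/s): [2.22, 2.22, 3.01, 3.01, 3.14, 3.14, 3.14].

### API

Orientations are given as a rotation vector (axis times angle).
In Python, from station import bot gives the robot as it stands.
- The arm moves only by the shell command python3 -m creep 'ROWS' [OPENING] [FORCE]. ROWS is JSON, a list of rows, each an object of numbers: "tx", "ty", "tz": the shift along the tool's x, y, z in m; "spin": the turn about the tool's x in units of 6 degrees (1.0 is 6 degrees). In form: [{"tx": .., "ty": .., "tz": .., "spin": ..}, ...]. A call has exactly 5 rows; each row is the pose to reach, as a shift and turn from the pose measured when the call began, along the tool's axes at that moment; what a row does not reach only later rows make up. A row lasts 1/12 s, in which the tool goes at most 41.7 mm and 7.16 degrees, less where a joint would pass 70% of its speed; a pose out of reach is approached as far as the arm can. A call with a gripper value outside its range is refused whole. OPENING is the closure in counts, from 0 (fully open) to 255 (shut), set as the call begins (- or left out, the last holds). The fingers move at their own pace and stop on an object; FORCE is the grip in N (left out, the last holds). Time passes only in rows, so rows that repeat a pose let the fingers close, or fill a call up. It gives the time, the measured TCP pose, the force and the opening at its end, in the units of the state.
- bot.get_state(): the state, without advancing time (a new reading comes with each control period).
- bot.grab_frame(name): name is "side" or "top" or "wrist"; returns the picture (384x512x3 uint8, red, green, blue); there is no depth.
- bot.camera_model(name): a dict with "vertical_fov" (degrees; the focal length in pixels is half the picture's height over the tangent of half this angle, whatever the lens; pixels are square), "cx", "cy" (the principal point, pixels), "k1" (the pictures are not rectified: a ray, as slopes to the right and down, at radius r is drawn at 1 + k1 r^2 times it, then the intrinsics apply), "eye" and "rotation" of the camera in the world. Camera axes: x right, y up, looking along -z (the intrinsics and any distortion apply to the point x, -y, -z); pixel columns grow to the right and rows downward; lengths in mm; the calibration is good to about 2 mm. A picture is of the moment at which its call begins: read the wrist's pose just before it. camera_model takes no time and is no camera call; for the wrist camera it gives the pose at the moment of the call.
- bot.sign_off(): hands the job in, once; it reports no verdict.
The state is a dict: "time_s": time; "joint_pos": joint angles; "qd": joint speeds; "joint_torque": joint torques, N m; "tool_pos": TCP position; "ee_rot": TCP orientation; "wrist_force": force on the tool from outside, world axes, zero at the start; "torque": the same for the moment, N m; "grip_width": finger opening in mm.
Only numpy, scipy, OpenCV 4.12 (cv2) and the standard library are available. Lean on these libraries where they do the work, as an engineer would, in place of code of your own. Each camera call takes 0.05 s, during which the arm holds its last target.

### The job

Make up the two battery kits from the stock on the bench: the white tray gets the long link bar, the red terminal shroud and the orange vent plug; the yellow tray gets the short link bar and the blue terminal shroud. Lay each link flat in its tray's long bay, bolt heads up, and stand each shroud or plug as it stands now in a small bay of its tray, one to a bay (either one), everything flat on the tray floor and not on a rib. Leave the green shroud and the black plug standing where they are.

Things in the scene. Friction and masses are not known exactly. Their poses are not given: they have to be found in the camera images.
- long_link: Longer of two loose link bars: flat copper bar 120 (y) x 24 (x) x 6 mm, black insulating block on its middle 76 (y) x 22 (x), top at z 23 mm, a steel bolt head at each end, top z 13. About 120 g. Lies flat, bolts up, long axis (y) within 17 deg of the robot's y. Origin: underside centre, z up.
- short_link: Shorter of two loose link bars: flat copper bar 76 (y) x 24 (x) x 6 mm, black insulating block on its middle 32 (y) x 22 (x), top at z 23 mm, a steel bolt head at each end, top z 13. About 80 g. Lies flat, bolts up, long axis (y) within 17 deg of the robot's y. Origin: underside centre, z up.
- red_shroud: Red plastic terminal shroud: round cap 46 mm high; collar 42 mm diameter up to z 8, then 36 mm diameter up to z 40, bevelled top. Loose, upright on its collar, about 40 g. Origin: underside centre, z up.
- blue_shroud: Blue plastic terminal shroud: round cap 46 mm high; collar 42 mm diameter up to z 8, then 36 mm diameter up to z 40, bevelled top. Loose, upright on its collar, about 40 g. Origin: underside centre, z up.
- orange_plug: Orange plastic vent plug standing on its broad cap: cap 42 mm diameter, 12 mm high; stem above it 26 mm diameter, up to z 46 (thin dark seal at its foot). Loose, about 40 g. Origin: underside centre, z up.
- green_shroud: Green plastic terminal shroud: round cap 46 mm high; collar 42 mm diameter up to z 8, then 36 mm diameter up to z 40, bevelled top. Loose, upright on its collar, about 40 g. Origin: underside centre, z up. Not wanted: stays where it is.
- black_plug: Black plastic vent plug standing on its broad cap: cap 42 mm diameter, 12 mm high; stem above it 26 mm diameter, up to z 46 (thin dark seal at its foot). Loose, about 40 g. Origin: underside centre, z up. Not wanted: stays where it is.
- white_tray: White tray fixed to bench, 155 (x) x 170 (y) mm, within 12 deg of the robot's axes. Origin: underside centre. Floor top z 4 mm; walls and ribs 5 mm thick, tops z 10. Long bay on its far (+x) side: inside 60 (x) x 160 (y), centre x +42.5, y 0. Two small bays on the near (-x) side: inside 80 (x) x 77.5 (y), centres x -32.5, y -41.25 and +41.25.
- yellow_tray: Yellow tray fixed to bench, 155 (x) x 170 (y) mm, within 12 deg of the robot's axes. Origin: underside centre. Floor top z 4 mm; walls and ribs 5 mm thick, tops z 10. Long bay on its far (+x) side: inside 60 (x) x 160 (y), centre x +42.5, y 0. Two small bays on the near (-x) side: inside 80 (x) x 77.5 (y), centres x -32.5, y -41.25 and +41.25.
Mind the look-alikes: they are no part of the job. Of the things that look like the green_shroud, take the one that is nearest to the robot's base at the start.

How it is judged:
By the outcome, as a careful person would: the job done as asked, in the order asked, and still so for the second after the job is handed in, with the robot touching nothing.
It also fails if it takes over 115 s, if anything falls off the work surface, if the arm or the gripper's body presses on something with over 40 N, if the wrist force passes 120 N, or if a joint passes its speed limit or range.

## Working session

There is one attempt and no reset: what is moved stays moved. The work goes in short steps, Python scripts to look and compute and a shell command to move; the robot and the scene stay as the last step left them, time stands still between calls to the robot, and variables do not carry over. Pictures are saved under pics/ and viewed, and the job is handed in when it is done.

```bash
ls; mkdir -p pics
python3 - <<'E'
from station import bot
import cv2
print(bot.get_state())
for n in ("top","side"):
    im=bot.grab_frame(n); cv2.imwrite(f"pics/{n}0.png",im[:,:,::-1]); print(n,bot.camera_model(n))
E
```

```text
pics
{'time_s': 0.0, 'joint_pos': array([ 1.12041312,  0.43522208,  0.02496878,  1.57409231, -0.01154272,
        1.13397574, -0.07508794]), 'qd': array([-1.89393431e-04,  1.35224049e-04,  1.51772404e-03,  3.82895154e-04,
       -7.16616845e-05,  2.93274971e-04, -4.88092188e-05]), 'joint_torque': array([-4.65454450e-04, -6.67853236e+01,  9.85095575e-01, -3.14464545e+01,
       -6.04363508e-02,  4.28093970e-02,  1.41577357e-04]), 'tool_pos': array([ 212.89504429, -587.38242165,  403.94713132]), 'ee_rot': array([ 0.95011908,  1.355293  , -0.94891358]), 'wrist_force': array([ 0.63288737,  0.20692223, -0.29060652]), 'torque': array([0.03827645, 0.00320934, 0.01800914]), 'grip_width': 92.02108123843453}
top {'vertical_fov': 43.692867906983594, 'cx': 261.7743734699711, 'cy': 197.04711478172746, 'k1': -0.13400529269768732, 'eye': array([ 316.82094198,  -78.67254637, 1445.07155622]), 'rotation': array([ 0.09108523, -0.08948232, -1.5652724 ])}
side {'vertical_fov': 51.04612814760638, 'cx': 256.2386521591213, 'cy': 188.01073231014385, 'k1': -0.04399068953221258, 'eye': array([ 77.32056385, 354.41887426, 719.06956758]), 'rotation': array([ 0.35848545, -0.85462867, -2.24909924])}
```

View pics/top0.png

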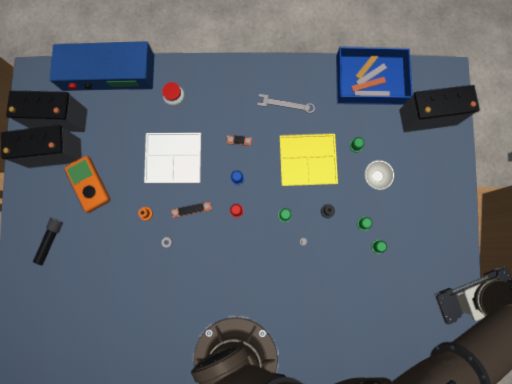

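View pics/side0.png

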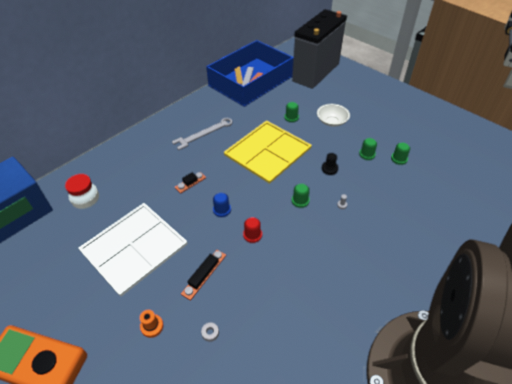

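```bash
cat > h.py <<'E'
import numpy as np, cv2
from scipy.spatial.transform import Rotation as R
from station import bot
def K(m):
    f=192/np.tan(np.radians(m["vertical_fov"]/2)); return np.array([[f,0,m["cx"]],[0,f,m["cy"]],[0,0,1]]),np.array([m["k1"],0,0,0,0])
def rays(m,px):
    k,d=K(m); u=cv2.undistortPoints(np.float64(px).reshape(-1,1,2),k,d).reshape(-1,2)
    return np.c_[u[:,0],-u[:,1],-np.ones(len(u))]@R.from_rotvec(m["rotation"]).as_matrix().T
def plane(m,px,z):
    r=rays(m,px); e=np.array(m["eye"]); return e+r*((z-e[2])/r[:,2])[:,None]
def proj(m,P):
    k,d=K(m); Q=(np.float64(P).reshape(-1,3)-m["eye"])@R.from_rotvec(m["rotation"]).as_matrix()
    Q=Q*[1,-1,-1]; return cv2.projectPoints(Q.reshape(-1,1,3),np.zeros(3),np.zeros(3),k,d)[0].reshape(-1,2)
def tool():
    s=bot.get_state(); return s, R.from_rotvec(s["ee_rot"]).as_matrix()
def go(x,y,ztcp,jaw=None):
    """print the shift in tool axes (m) to bring the TCP to x,y,z; jaw=world yaw (deg) of the jaw line wanted"""
    s,M=tool(); d=M.T@(np.array([x,y,ztcp])-s["tool_pos"])/1000
    yaw=np.degrees(np.arctan2(M[1,2],M[0,2])); out=f"t={s['time_s']:.2f} tx,ty,tz {d.round(4)} jaw yaw {yaw:.1f}"
    if jaw is not None:
        e=(jaw-yaw+90)%180-90   # world-ccw turn; tool x is down -> spin negative
        out+=f" spin {-e/6:.2f}"
    print(out,"tilt",M[:,0].round(3),"grip",round(s["grip_width"],1),"F",s["wrist_force"].round(1))
E
cat > m1.py <<'E'
from h import *
T=bot.camera_model("top"); S=bot.camera_model("side")
it=cv2.imread("pics/top0.png"); is_=cv2.imread("pics/side0.png")
C={"red":((0,150,90),(6,255,255)),"orange":((7,200,120),(14,255,255)),"blue":((112,180,60),(125,255,255)),"green":((60,150,50),(80,255,255)),"yellow":((26,200,120),(34,255,255)),"copper":((3,60,100),(14,170,255)),"white":((0,0,225),(179,25,255))}
for n,im,m in(("top",it,T),("side",is_,S)):
    h=cv2.cvtColor(im,cv2.COLOR_BGR2HSV)
    for c,(a,b) in C.items():
        k=cv2.inRange(h,a,b)
        for q in cv2.findContours(k,cv2.RETR_EXTERNAL,cv2.CHAIN_APPROX_NONE)[0]:
            if cv2.contourArea(q)<12: continue
            M=cv2.moments(q); u=(M["m10"]/M["m00"],M["m01"]/M["m00"]); 
            print(n,c,np.round(u,1),cv2.contourArea(q),cv2.boundingRect(q),"z20:",plane(m,[u],20)[0,:2].round())
E
python3 m1.py; python3 -c "
from h import *
go(0,0,0,0)"
```

```text
top red [236.3 210.3] 97.5 (231, 205, 12, 12) z20: [441.  -1.]
top red [72.3 85.5] 14.0 (70, 84, 6, 4) z20: [836. 526.]
top red [171.2  91. ] 211.0 (163, 83, 17, 17) z20: [813. 206.]
top orange [146.3 213.7] 64.5 (140, 208, 12, 12) z20: [430. 270.]
top orange [ 90.6 190.7] 783.5 (66, 157, 43, 55) z20: [499. 446.]
top green [376.4 246.3] 35.5 (373, 241, 12, 11) z20: [ 334. -420.]
top green [361.6 223.8] 30.0 (359, 218, 10, 11) z20: [ 402. -376.]
top green [355.1 145.8] 56.0 (351, 138, 12, 13) z20: [ 640. -361.]
top copper [174.9 213. ] 18.0 (172, 208, 8, 10) z20: [432. 183.]
top copper [207.1 206. ] 26.0 (203, 202, 9, 9) z20: [454.  87.]
top copper [ 50.8 144.2] 13.0 (49, 142, 5, 5) z20: [645. 584.]
top copper [247.4 141. ] 45.5 (243, 137, 9, 9) z20: [653. -33.]
top copper [229.4 140. ] 19.0 (227, 136, 7, 8) z20: [656.  22.]
top copper [ 55.8 109.8] 13.0 (54, 108, 5, 5) z20: [757. 575.]
top copper [472.9 103.4] 15.0 (471, 101, 5, 6) z20: [ 783. -746.]
top copper [367.5  84. ] 132.5 (352, 78, 33, 13) z20: [ 838. -406.]
top white [377.  175.7] 66.5 (372, 171, 11, 10) z20: [ 548. -426.]

[... 366 characters left out ...]
, 184, 17, 23) z20: [ 427. -145.]
side green [400.5 153.4] 236.0 (392, 143, 17, 21) z20: [ 333. -427.]
side green [368.1 148.9] 217.5 (360, 139, 16, 20) z20: [ 402. -385.]
side green [291.4 112.1] 172.0 (285, 103, 13, 19) z20: [ 644. -366.]
side copper [202.1 280.3] 130.5 (181, 253, 45, 47) z20: [427. 154.]
side copper [189.1 184.7] 62.5 (175, 175, 31, 18) z20: [640.   9.]
side white [375.1 379.1] 23.5 (371, 376, 11, 8) z20: [81. 79.]
side white [131.6 247. ] 4752.0 (79, 204, 107, 90) z20: [591. 205.]
side white [331.7 116.7] 178.0 (322, 110, 20, 14) z20: [ 549. -427.]
t=0.10 tx,ty,tz [ 0.4049  0.     -0.6242] jaw yaw -70.1 spin -11.68 tilt [-0.001  0.001 -1.   ] grip 91.5 F [-0.1  1.   0.4]
```

Run:
```python
import cv2
a=cv2.imread("pics/top0.png"); c=a[120:270,120:400]
cv2.imwrite("pics/crop0.png",cv2.resize(c,(784,420),interpolation=cv2.INTER_CUBIC))
```

```text
(no output)
```

View pics/crop0.png

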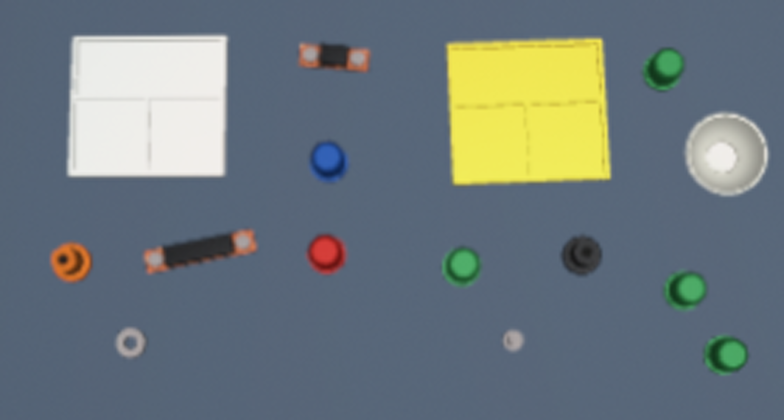

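```bash
cat > m2.py <<'E'
from h import *
T=bot.camera_model("top"); S=bot.camera_model("side")
for n,m in(("top",T),("side",S)):
    im=cv2.imread(f"pics/{n}0.png");h=cv2.cvtColor(im,cv2.COLOR_BGR2HSV)
    for c,(a,b) in {"white":((0,0,180),(179,40,255)),"yellow":((24,150,100),(36,255,255))}.items():
        k=cv2.morphologyEx(cv2.inRange(h,a,b),cv2.MORPH_CLOSE,np.ones((5,5)))
        q=max(cv2.findContours(k,cv2.RETR_EXTERNAL,cv2.CHAIN_APPROX_NONE)[0],key=cv2.contourArea)
        P=plane(m,q.reshape(-1,2),8)[:,:2].astype(np.float32)
        r=cv2.minAreaRect(P); print(n,c,np.round(r[0],1),np.round(r[1],1),round(r[2],2))
    B=[("short",(215,125,50,30)),("long",(165,195,52,30)),("black",(318,200,20,22)),("blue",(226,166,22,22)),("green",(276,205,22,20)),("red",(226,200,22,22)),("orange",(135,203,20,20))] if n=="top" else [("short",(170,168,40,28)),("long",(176,245,55,58)),("black",(318,150,28,26)),("blue",(208,190,28,30)),("green",(288,180,28,30)),("red",(240,215,26,30)),("orange",(136,306,30,36))]
    bg=cv2.medianBlur(im,61)
    for o,(x,y,w,hh) in B:
        hs=im[y:y+hh,x:x+w].astype(int); d=np.abs(hs-np.median(im[y:y+hh,x:x+w].reshape(-1,3)[np.r_[0:w, -w:0]],axis=0)).max(2)
        k=(d>28).astype(np.uint8); k=cv2.morphologyEx(k,cv2.MORPH_CLOSE,np.ones((3,3)))
        q=max(cv2.findContours(k,cv2.RETR_EXTERNAL,cv2.CHAIN_APPROX_NONE)[0],key=cv2.contourArea).reshape(-1,2)+[x,y]
        z=8 if "o" in o and o in("short","long") else 4
        P=plane(m,q,z)[:,:2].astype(np.float32); r=cv2.minAreaRect(P)
        # near-base circle: edge of the silhouette nearest the camera foot
        e=np.array(m["eye"][:2]); c=P.mean(0); u=(c-e)/np.linalg.norm(c-e); v=np.array([-u[1],u[0]])
        s=(P@u); t=P@v; ctr=u*(s.min()+21)+v*(t.min()+t.max())/2
        print(n,o,"rect",np.round(r[0],1),np.round(r[1],1),round(r[2],1),"round-base",ctr.round(1),"width",round(float(t.max()-t.min()),1))
E
python3 m2.py
```

```text
top white [604.8 198.8] [153.7 171.6] 0.09
top yellow [ 599.8 -218.3] [153.8 168.5] 2.37
top short rect [659.2  -6.1] [76.1 28.7] 85.3 round-base [657.6  -6.6] width 75.9
top long rect [445.1 137.1] [ 26.3 123.1] 11.6 round-base [428.7 110.9] width 98.2
top black rect [ 442.3 -275.2] [38.4 41.1] 44.8 round-base [ 442.2 -274.7] width 39.4
top blue rect [543.   -1.2] [40.1 36.6] 0.5 round-base [ 5.438e+02 -4.000e-01] width 40.5
top green rect [ 430.6 -145.7] [39.3 39.3] 0.2 round-base [ 430.3 -145.5] width 39.3
top red rect [442.1   0.8] [39.4 42.3] 0.2 round-base [442.3  -0.6] width 42.5
top orange rect [433.2 278.3] [43.  43.3] 1.6 round-base [431.8 277.1] width 44.2
side white [605.3 197.3] [159.4 173.4] 0.18
side yellow [ 597.5 -217.7] [157.9 173.5] 2.33
side short rect [660.7  -5.2] [77.8 42.6] 84.9 round-base [647.4   1.2] width 77.9
side long rect [444.9 138.6] [ 33.8 123.5] 11.7 round-base [417.1 152.3] width 102.5
side black rect [ 450.8 -289.5] [42.6 84.7] 37.7 round-base [ 438.  -270.8] width 43.5
side blue rect [549.9 -10.1] [39.  72.3] 48.0 round-base [ 5.387e+02 -2.000e-01] width 40.1
side green rect [ 436.5 -156.3] [41.8 72.9] 38.9 round-base [ 426.5 -143.9] width 41.9
side red rect [447.4  -7.4] [41.5 72.4] 43.5 round-base [436.6   3.4] width 41.6
side orange rect [437.2 273.1] [44.1 57.9] 54.5 round-base [429.5 276.2] width 43.1
```

Candidates (top view). Long link: black block with copper ends at (191,210), against the short link at (239,140). Red shroud: (236,210), against the red-lidded jar at (172,92). Orange plug: (145,213), against the orange multimeter at (87,185). Blue shroud: (237,177), against the blue box and bin. The green shroud to leave is (285,214), nearest the base. The black plug to leave is (328,211). The crop confirms the shapes of all of these.

```bash
python3 -c "
from h import *
go(445,137.8,330,11.7)"
```

```text
t=0.10 tx,ty,tz [ 0.0748  0.4653 -0.6026] jaw yaw -70.1 spin -13.63 tilt [-0.001  0.001 -1.   ] grip 91.5 F [-0.1  1.   0.4]
```

```bash
python3 -m creep '[{"tx":0.004,"ty":0.024,"tz":-0.030,"spin":-0.7},{"tx":0.008,"ty":0.047,"tz":-0.060,"spin":-1.4},{"tx":0.012,"ty":0.071,"tz":-0.091,"spin":-2.1},{"tx":0.015,"ty":0.094,"tz":-0.121,"spin":-2.8},{"tx":0.019,"ty":0.118,"tz":-0.151,"spin":-3.5}]'; python3 -c "
from h import *
go(445,137.8,330,11.7)"
```

```text
time_s: 0.52
tool_pos: [272.4, -403.4, 384.9]
ee_rot: [0.667, 1.468, -0.666]
wrist_force: [1.7, -0.9, -0.2]
grip_width: 92.3
t=0.52 tx,ty,tz [ 0.0555  0.4859 -0.2941] jaw yaw -48.9 spin -10.10 tilt [-0.001  0.001 -1.   ] grip 92.3 F [ 1.7 -0.9 -0.2]
```

```bash
python3 -m creep '[{"tx":0.004,"ty":0.034,"tz":-0.020,"spin":-0.7},{"tx":0.008,"ty":0.068,"tz":-0.041,"spin":-1.4},{"tx":0.012,"ty":0.102,"tz":-0.062,"spin":-2.1},{"tx":0.016,"ty":0.136,"tz":-0.082,"spin":-2.8},{"tx":0.02,"ty":0.170,"tz":-0.103,"spin":-3.5}]'; python3 -c "
from h import *
go(445,137.8,330,11.7)"
```

```text
time_s: 0.93
tool_pos: [332.6, -212.1, 364.9]
ee_rot: [0.38, 1.539, -0.378]
wrist_force: [1.0, -1.2, -0.2]
grip_width: 91.9
t=0.93 tx,ty,tz [ 0.0352  0.362  -0.0631] jaw yaw -27.7 spin -6.57 tilt [-0.001  0.001 -1.   ] grip 91.9 F [ 1.  -1.2 -0.2]
```

```bash
python3 -m creep '[{"tx":0.004,"ty":0.037,"tz":-0.006,"spin":-0.7},{"tx":0.008,"ty":0.074,"tz":-0.013,"spin":-1.4},{"tx":0.012,"ty":0.112,"tz":-0.02,"spin":-2.1},{"tx":0.016,"ty":0.15,"tz":-0.026,"spin":-2.8},{"tx":0.02,"ty":0.188,"tz":-0.032,"spin":-3.5}]'; python3 -c "
from h import *
go(445,137.8,330,11.7)"
```

```text
time_s: 1.35
tool_pos: [391.6, -29.0, 345.0]
ee_rot: [0.09, 1.57, -0.089]
wrist_force: [0.9, -0.8, -0.4]
grip_width: 91.9
t=1.35 tx,ty,tz [0.0151 0.1717 0.0342] jaw yaw -6.5 spin -3.03 tilt [-0.001  0.001 -1.   ] grip 91.9 F [ 0.9 -0.8 -0.4]
```

```bash
python3 -m creep '[{"tx":0.004,"ty":0.039,"tz":0.008,"spin":-0.7},{"tx":0.008,"ty":0.078,"tz":0.016,"spin":-1.4},{"tx":0.012,"ty":0.117,"tz":0.024,"spin":-2.1},{"tx":0.015,"ty":0.15,"tz":0.03,"spin":-2.7},{"tx":0.015,"ty":0.1717,"tz":0.0342,"spin":-3.03}]'
cat > w.py <<'E'
import sys
from h import *
n=sys.argv[1]; m=bot.camera_model("wrist"); im=bot.grab_frame("wrist"); cv2.imwrite(f"pics/{n}.png",im[:,:,::-1])
import pickle; pickle.dump(m,open(f"pics/{n}.pkl","wb")); print(m["eye"].round(1),m["vertical_fov"]); go(445,137.8,330,11.7)
E
python3 w.py w1
```

```text
time_s: 1.77
tool_pos: [445.2, 141.2, 329.6]
ee_rot: [-0.163, 1.565, 0.167]
wrist_force: [0.2, 0.1, -0.5]
grip_width: 91.9
[428.4 221.1 310.4] 70.12224689544387
t=1.82 tx,ty,tz [ 0.0002 -0.006  -0.0023] jaw yaw 12.3 spin 0.09 tilt [ 0.     0.005 -1.   ] grip 91.8 F [1.7 4.5 1.8]
```

View pics/w1.png

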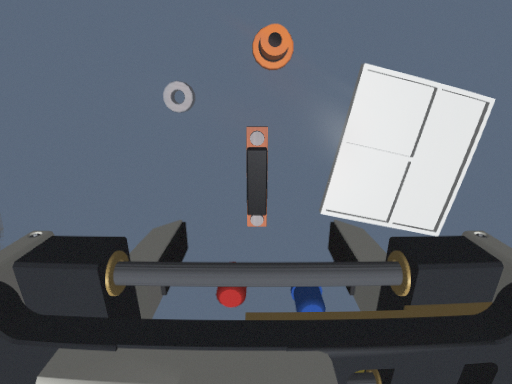

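The wrist view shows the long link at (257,177), centred between the fingers. The orange plug is at (272,47), the white tray around (410,150), red at (231,290) and blue at (308,300). Now I measure these.

```bash
cat > m3.py <<'E'
from h import *
import pickle
m=pickle.load(open("pics/w1.pkl","rb"))
p=plane(m,[[246,127],[268,127],[247,226.5],[267,226.5]],6)[:,:2]; print("long corners",p.round(1).tolist(),"c",p.mean(0).round(1))
d=(p[0]+p[1]-p[2]-p[3]); print("yaw",np.degrees(np.arctan2(-d[0],d[1])).round(1))
im=cv2.imread("pics/w1.png");h=cv2.cvtColor(im,cv2.COLOR_BGR2HSV)
k=cv2.morphologyEx(cv2.inRange(h,(0,0,180),(179,40,255)),cv2.MORPH_CLOSE,np.ones((7,7)))
q=max(cv2.findContours(k,cv2.RETR_EXTERNAL,cv2.CHAIN_APPROX_NONE)[0],key=cv2.contourArea)
r=cv2.minAreaRect(plane(m,q.reshape(-1,2),8)[:,:2].astype(np.float32)); print("white",r)
k=cv2.inRange(h[:90],(5,150,80),(15,255,255)); q=max(cv2.findContours(k,cv2.RETR_EXTERNAL,cv2.CHAIN_APPROX_NONE)[0],key=cv2.contourArea)
print("orange bbox",cv2.boundingRect(q), plane(m,[[273,49]],10)[0].round(1))
go(445,137.8,190,11.7)
E
python3 m3.py
```

```text
long corners [[421.9, 192.0], [445.4, 197.0], [446.4, 75.0], [470.4, 80.1]] c [446. 136.]
yaw 12.0
white ((606.6976318359375, 196.9522705078125), (157.05264282226562, 172.1638641357422), 0.18831413984298706)
orange bbox (253, 24, 40, 45) [433.2 274.1  10. ]
t=1.82 tx,ty,tz [ 0.1402 -0.0068 -0.0025] jaw yaw 12.3 spin 0.09 tilt [ 0.     0.005 -1.   ] grip 91.8 F [1.7 4.5 1.8]
```

```bash
python3 -m creep '[{"tx":0.035,"ty":-0.007,"tz":-0.002,"spin":0},{"tx":0.07,"ty":-0.007,"tz":-0.002,"spin":0},{"tx":0.1,"ty":-0.007,"tz":-0.002,"spin":0},{"tx":0.11,"ty":-0.007,"tz":-0.002,"spin":0},{"tx":0.11,"ty":-0.007,"tz":-0.002,"spin":0}]' 100 25; python3 -c "
from h import *
go(445.5,137,186,12)"
```

```text
time_s: 2.23
tool_pos: [444.6, 136.9, 218.2]
ee_rot: [-0.165, 1.568, 0.171]
wrist_force: [-0.2, -0.3, 1.2]
grip_width: 62.8
t=2.23 tx,ty,tz [ 0.0322 -0.0003  0.0011] jaw yaw 12.3 spin 0.04 tilt [-0.004  0.004 -1.   ] grip 62.8 F [-0.2 -0.3  1.2]
```

```bash
python3 -m creep '[{"tx":0.016,"ty":0,"tz":0.001,"spin":0},{"tx":0.032,"ty":0,"tz":0.001,"spin":0},{"tx":0.032,"ty":0,"tz":0.001,"spin":0},{"tx":0.032,"ty":0,"tz":0.001,"spin":0},{"tx":0.032,"ty":0,"tz":0.001,"spin":0}]'; python3 w.py w2;  python3 -c "
from h import *
go(445.5,137,186,12)"
```

```text
time_s: 2.65
tool_pos: [446.0, 137.5, 187.7]
ee_rot: [-0.164, 1.566, 0.171]
wrist_force: [0.0, -0.7, 0.8]
grip_width: 55.9
[428.9 217.4 168.7] 70.12224689544387
t=2.70 tx,ty,tz [-0.1423  0.0012 -0.0011] jaw yaw 12.2 spin 0.09 tilt [-0.002  0.004 -1.   ] grip 55.6 F [ 0.4 -0.5 -0.4]
t=2.70 tx,ty,tz [ 0.0017 -0.0004 -0.0006] jaw yaw 12.2 spin 0.04 tilt [-0.002  0.004 -1.   ] grip 55.6 F [ 0.4 -0.5 -0.4]
```

View pics/w2.png

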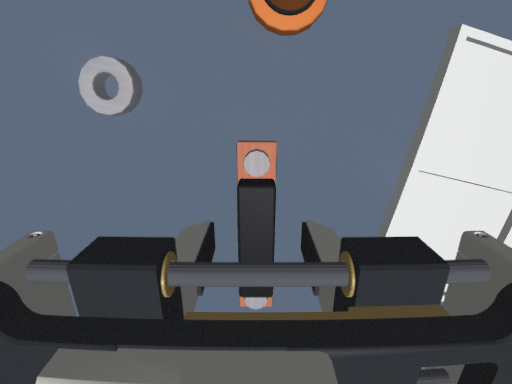

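The fingers straddle the black block, centred at about (257,240). Now close.

```bash
python3 -m creep '[{"tx":0.001,"ty":0,"tz":0,"spin":0},{"tx":0.001,"ty":0,"tz":0,"spin":0},{"tx":0.001,"ty":0,"tz":0,"spin":0},{"tx":0.001,"ty":0,"tz":0,"spin":0},{"tx":0.001,"ty":0,"tz":0,"spin":0}]' 255 30;  python3 -c "
from h import *
go(445.5,137,186,12)"
```

```text
time_s: 3.12
tool_pos: [446.0, 137.5, 186.8]
ee_rot: [-0.164, 1.566, 0.171]
wrist_force: [-0.1, -0.3, -0.5]
grip_width: 26.9
t=3.12 tx,ty,tz [ 0.0008 -0.0004 -0.0006] jaw yaw 12.2 spin 0.04 tilt [-0.002  0.004 -1.   ] grip 26.9 F [-0.1 -0.3 -0.5]
```

```bash
python3 -m creep '[{"tx":0,"ty":0,"tz":0,"spin":0},{"tx":0,"ty":0,"tz":0,"spin":0},{"tx":0,"ty":0,"tz":0,"spin":0},{"tx":-0.015,"ty":0,"tz":0,"spin":0},{"tx":-0.04,"ty":0,"tz":0,"spin":0}]' 255 30;  python3 -c "
from h import *
go(648,198,290,0.2)"
```

```text
time_s: 3.53
tool_pos: [445.1, 136.9, 225.5]
ee_rot: [-0.165, 1.57, 0.171]
wrist_force: [0.9, -0.4, -0.9]
grip_width: 21.9
t=3.53 tx,ty,tz [-0.0657  0.0169  0.2108] jaw yaw 12.3 spin 2.01 tilt [-0.007  0.003 -1.   ] grip 21.9 F [ 0.9 -0.4 -0.9]
```

```bash
python3 -m creep '[{"tx":-0.01,"ty":0.003,"tz":0.035,"spin":0.4},{"tx":-0.02,"ty":0.006,"tz":0.07,"spin":0.8},{"tx":-0.02,"ty":0.009,"tz":0.11,"spin":1.2},{"tx":-0.02,"ty":0.012,"tz":0.15,"spin":1.6},{"tx":-0.02,"ty":0.015,"tz":0.19,"spin":2}]';  python3 -c "
from h import *
go(648,198,191,0.2)"
```

```text
time_s: 3.95
tool_pos: [629.3, 192.0, 244.5]
ee_rot: [0.0, 1.577, 0.004]
wrist_force: [0.5, 0.3, -1.0]
grip_width: 21.4
t=3.95 tx,ty,tz [0.0534 0.0058 0.019 ] jaw yaw 0.1 spin -0.01 tilt [-0.006  0.003 -1.   ] grip 21.4 F [ 0.5  0.3 -1. ]
```

```bash
python3 -m creep '[{"tx":0.003,"ty":0.006,"tz":0.019,"spin":0},{"tx":0.015,"ty":0.006,"tz":0.018,"spin":0},{"tx":0.03,"ty":0.006,"tz":0.018,"spin":0},{"tx":0.03,"ty":0.006,"tz":0.018,"spin":0},{"tx":0.03,"ty":0.006,"tz":0.018,"spin":0}]'; python3 w.py w3; python3 -c "
from h import *
go(648,198,191,0.2)"
```

```text
time_s: 4.37
tool_pos: [646.2, 197.8, 213.1]
ee_rot: [-0.001, 1.58, 0.004]
wrist_force: [0.0, -0.5, -0.4]
grip_width: 21.5
[646.3 279.5 193.8] 70.12224689544387
t=4.42 tx,ty,tz [-0.1144 -0.0594 -0.2027] jaw yaw 0.2 spin -1.92 tilt [-0.008  0.002 -1.   ] grip 21.5 F [ 0.2  0.1 -1. ]
t=4.42 tx,ty,tz [ 0.0232 -0.      0.0016] jaw yaw 0.2 spin -0.01 tilt [-0.008  0.002 -1.   ] grip 21.5 F [ 0.2  0.1 -1. ]
```

View pics/w3.png

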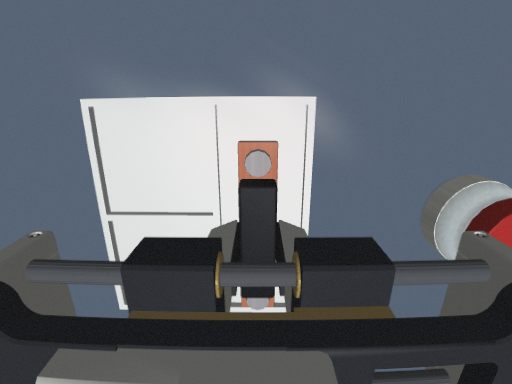

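The link sits over the middle of the long bay (bay columns 220–304, link 238–277). Lowering.

```bash
python3 -m creep '[{"tx":0.008,"ty":0,"tz":0.0015,"spin":0},{"tx":0.016,"ty":0,"tz":0.0015,"spin":0},{"tx":0.022,"ty":0,"tz":0.0015,"spin":0},{"tx":0.023,"ty":0,"tz":0.0015,"spin":0},{"tx":0.023,"ty":0,"tz":0.0015,"spin":0}]'; python3 -c "
from h import *
go(648,198,190,0.2)"
```

```text
time_s: 4.83
tool_pos: [647.8, 197.9, 190.8]
ee_rot: [-0.001, 1.579, 0.004]
wrist_force: [-0.2, -0.4, -1.6]
grip_width: 22.0
t=4.83 tx,ty,tz [0.0008 0.0001 0.0002] jaw yaw 0.2 spin -0.01 tilt [-0.008  0.002 -1.   ] grip 22.0 F [-0.2 -0.4 -1.6]
```

```bash
python3 -m creep '[{"tx":0.001,"ty":0,"tz":0,"spin":0},{"tx":0.002,"ty":0,"tz":0,"spin":0},{"tx":0.002,"ty":0,"tz":0,"spin":0},{"tx":0.002,"ty":0,"tz":0,"spin":0},{"tx":0.002,"ty":0,"tz":0,"spin":0}]'; python3 -c "
from h import *
go(648,198,189,0.2)"
```

```text
time_s: 5.25
tool_pos: [647.7, 198.0, 190.7]
ee_rot: [-0.001, 1.578, 0.003]
wrist_force: [-6.2, -3.5, 16.8]
grip_width: 21.6
t=5.25 tx,ty,tz [ 0.0017 -0.      0.0003] jaw yaw 0.1 spin -0.01 tilt [-0.007  0.002 -1.   ] grip 21.6 F [-6.2 -3.5 16.8]
```

```bash
python3 -m creep '[{"tx":0,"ty":0,"tz":0,"spin":0},{"tx":0,"ty":0,"tz":0,"spin":0},{"tx":0,"ty":0,"tz":0,"spin":0},{"tx":0,"ty":0,"tz":0,"spin":0},{"tx":0,"ty":0,"tz":0,"spin":0}]' 125;python3 -m creep '[{"tx":-0.02,"ty":0,"tz":0,"spin":0},{"tx":-0.045,"ty":0,"tz":0,"spin":0},{"tx":-0.075,"ty":-0.01,"tz":-0.01,"spin":0},{"tx":-0.1,"ty":-0.04,"tz":-0.035,"spin":0},{"tx":-0.1,"ty":-0.07,"tz":-0.06,"spin":0}]'; python3 -c "
from h import *
go(442,0,230,0)"
```

```text
time_s: 5.67
tool_pos: [647.7, 198.0, 190.3]
ee_rot: [-0.001, 1.578, 0.003]
wrist_force: [0.2, -0.2, 0.4]
grip_width: 46.2
time_s: 6.08
tool_pos: [590.6, 131.1, 294.7]
ee_rot: [0.0, 1.571, 0.009]
wrist_force: [1.2, -0.3, -0.2]
grip_width: 47.0
t=6.08 tx,ty,tz [ 0.064  -0.1306 -0.1493] jaw yaw 0.3 spin 0.05 tilt [-0.001  0.006 -1.   ] grip 47.0 F [ 1.2 -0.3 -0.2]
```

```bash
python3 -m creep '[{"tx":0.004,"ty":-0.026,"tz":-0.030,"spin":0},{"tx":0.008,"ty":-0.052,"tz":-0.06,"spin":0},{"tx":0.012,"ty":-0.078,"tz":-0.09,"spin":0},{"tx":0.016,"ty":-0.104,"tz":-0.12,"spin":0},{"tx":0.02,"ty":-0.130,"tz":-0.148,"spin":0}]' 40;python3 -m creep '[{"tx":0.01,"ty":0,"tz":0,"spin":0},{"tx":0.01,"ty":0,"tz":0,"spin":0},{"tx":0.01,"ty":0,"tz":0,"spin":0},{"tx":0.01,"ty":0,"tz":0,"spin":0},{"tx":0.01,"ty":0,"tz":0,"spin":0}]'; python3 w.py w4
```

```text
time_s: 6.5
tool_pos: [441.4, -0.6, 273.8]
ee_rot: [-0.0, 1.571, 0.009]
wrist_force: [0.5, -1.0, -0.2]
grip_width: 74.9
time_s: 6.92
tool_pos: [442.5, 0.5, 264.3]
ee_rot: [-0.001, 1.57, 0.01]
wrist_force: [0.7, -0.4, -1.0]
grip_width: 77.8
[442.4  82.3 245.4] 70.12224689544387
t=6.97 tx,ty,tz [-0.065   0.1378  0.0037] jaw yaw 0.4 spin -1.88 tilt [ 0.001  0.006 -1.   ] grip 77.5 F [ 0.4 -0.8 -0.8]
```

View pics/w4.png

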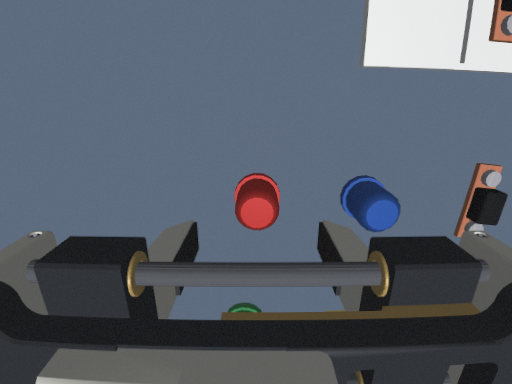

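```bash
cat > rb.py <<'E'
import sys,pickle
from h import *
# usage: rb.py pic colour [x0 y0 x1 y1] : base centre of a round thing, from silhouette points near the camera foot and the width
C={"red":((0,120,50),(5,255,255)),"orange":((6,150,60),(16,255,255)),"blue":((105,150,40),(125,255,255)),"green":((60,120,30),(85,255,255))}
n,c=sys.argv[1:3]; m=pickle.load(open(f"pics/{n}.pkl","rb")); im=cv2.imread(f"pics/{n}.png"); h=cv2.cvtColor(im,cv2.COLOR_BGR2HSV)
k=cv2.inRange(h,*C[c]); 
if c=="red": k|=cv2.inRange(h,(174,120,50),(179,255,255))
if len(sys.argv)>3:
    x0,y0,x1,y1=map(int,sys.argv[3:]); g=np.zeros_like(k); g[y0:y1,x0:x1]=k[y0:y1,x0:x1]; k=g
q=max(cv2.findContours(k,cv2.RETR_EXTERNAL,cv2.CHAIN_APPROX_NONE)[0],key=cv2.contourArea); print(cv2.boundingRect(q))
zc=12 if c=="orange" else 8
for z in (0,zc):
    P=plane(m,q.reshape(-1,2),z)[:,:2]; e=np.array(m["eye"][:2]); u=(P.mean(0)-e)/np.linalg.norm(P.mean(0)-e); v=np.array([-u[1],u[0]])
    s=P@u; t=P@v; L=np.array([t[s<s.min()+25].min(),t[s<s.min()+25].max()]); print("z",z,"centre",(u*(s.min()+21)+v*L.mean()).round(1),"width",np.ptp(L).round(1))
E
python3 rb.py w4 red; python3 rb.py w4 blue
```

```text
(235, 173, 45, 57)
z 0 centre [443.   -1.5] width 41.8
z 8 centre [443.    0.5] width 40.5
(341, 176, 59, 56)
z 0 centre [543.7  -3.2] width 41.4
z 8 centre [540.9  -0.8] width 40.1
```

```bash
python3 -m creep '[{"tx":0.02,"ty":-0.001,"tz":0.0005,"spin":0},{"tx":0.045,"ty":-0.001,"tz":0.0005,"spin":0},{"tx":0.065,"ty":-0.001,"tz":0.0005,"spin":0},{"tx":0.074,"ty":-0.001,"tz":0.0005,"spin":0},{"tx":0.074,"ty":-0.001,"tz":0.0005,"spin":0}]';python3 -m creep '[{"tx":0,"ty":0,"tz":0,"spin":0},{"tx":0,"ty":0,"tz":0,"spin":0},{"tx":0,"ty":0,"tz":0,"spin":0},{"tx":0,"ty":0,"tz":0,"spin":0},{"tx":0,"ty":0,"tz":0,"spin":0}]' 255 15
```

```text
time_s: 7.38
tool_pos: [442.6, 0.4, 188.8]
ee_rot: [-0.002, 1.573, 0.011]
wrist_force: [-0.5, -0.6, 1.0]
grip_width: 77.5
time_s: 7.8
tool_pos: [442.9, 0.4, 189.4]
ee_rot: [-0.002, 1.572, 0.011]
wrist_force: [0.1, 0.7, 0.4]
grip_width: 48.5
```

```bash
python3 -m creep '[{"tx":0,"ty":0,"tz":0,"spin":0},{"tx":0,"ty":0,"tz":0,"spin":0},{"tx":-0.02,"ty":0,"tz":0,"spin":0},{"tx":-0.045,"ty":0,"tz":0,"spin":0},{"tx":-0.07,"ty":0,"tz":0,"spin":0}]'; python3 -c "
from h import *
go(573,157,260,0)
go(573,239,260,0)"
```

```text
time_s: 8.22
tool_pos: [442.5, 0.0, 260.0]
ee_rot: [-0.002, 1.574, 0.012]
wrist_force: [0.4, 0.3, 0.1]
grip_width: 35.3
t=8.22 tx,ty,tz [0.0006 0.1559 0.1318] jaw yaw 0.5 spin 0.08 tilt [-0.003  0.006 -1.   ] grip 35.3 F [0.4 0.3 0.1]
t=8.22 tx,ty,tz [0.0012 0.2379 0.1325] jaw yaw 0.5 spin 0.08 tilt [-0.003  0.006 -1.   ] grip 35.3 F [0.4 0.3 0.1]
```

```bash
python3 -m creep '[{"tx":0,"ty":0.025,"tz":0.022,"spin":0},{"tx":0,"ty":0.056,"tz":0.047,"spin":0},{"tx":0,"ty":0.087,"tz":0.073,"spin":0},{"tx":0,"ty":0.118,"tz":0.1,"spin":0},{"tx":0.0,"ty":0.149,"tz":0.126,"spin":0}]'; python3 -m creep '[{"tx":0.02,"ty":0.007,"tz":0.005,"spin":0},{"tx":0.035,"ty":0.007,"tz":0.005,"spin":0},{"tx":0.04,"ty":0.007,"tz":0.005,"spin":0},{"tx":0.04,"ty":0.007,"tz":0.005,"spin":0},{"tx":0.04,"ty":0.007,"tz":0.005,"spin":0}]'; python3 w.py w5; python3 -c "
from h import *
go(573,157,193,0)"
```

```text
time_s: 8.63
tool_pos: [568.3, 151.3, 260.7]
ee_rot: [-0.001, 1.573, 0.011]
wrist_force: [0.4, 0.2, -0.5]
grip_width: 35.0
time_s: 9.05
tool_pos: [572.9, 158.0, 220.9]
ee_rot: [-0.001, 1.574, 0.01]
wrist_force: [-0.6, -0.5, 0.4]
grip_width: 35.3
[572.8 239.7 201.9] 70.12224689544387
t=9.10 tx,ty,tz [-0.1084 -0.0187 -0.1286] jaw yaw 0.4 spin -1.88 tilt [-0.002  0.006 -1.   ] grip 35.4 F [ 0.7 -0.1  0.2]
t=9.10 tx,ty,tz [ 0.0284 -0.0012 -0.0001] jaw yaw 0.4 spin 0.07 tilt [-0.002  0.006 -1.   ] grip 35.4 F [ 0.7 -0.1  0.2]
```

View pics/w5.png

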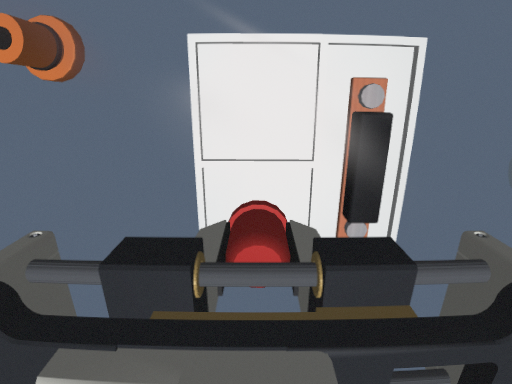

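The long link lies flat in the long bay, around (368,155). Red is held upright over the near small bay at (258,240). Lowering.

```bash
python3 -m creep '[{"tx":0.008,"ty":-0.001,"tz":0,"spin":0},{"tx":0.016,"ty":-0.001,"tz":0,"spin":0},{"tx":0.023,"ty":-0.001,"tz":0,"spin":0},{"tx":0.026,"ty":-0.001,"tz":0,"spin":0},{"tx":0.026,"ty":-0.001,"tz":0,"spin":0}]'; python3 -m creep '[{"tx":0.001,"ty":0,"tz":0,"spin":0},{"tx":0.002,"ty":0,"tz":0,"spin":0},{"tx":0.003,"ty":0,"tz":0,"spin":0},{"tx":0.003,"ty":0,"tz":0,"spin":0},{"tx":0.003,"ty":0,"tz":0,"spin":0}]'
```

```text
time_s: 9.52
tool_pos: [572.8, 156.9, 194.5]
ee_rot: [-0.001, 1.574, 0.01]
wrist_force: [0.3, 0.3, -0.1]
grip_width: 35.4
time_s: 9.93
tool_pos: [572.8, 157.2, 193.0]
ee_rot: [-0.001, 1.573, 0.01]
wrist_force: [-5.5, -2.8, 15.3]
grip_width: 35.1
```

```bash
python3 -m creep '[{"tx":0,"ty":0,"tz":0,"spin":0},{"tx":0,"ty":0,"tz":0,"spin":0},{"tx":0,"ty":0,"tz":0,"spin":0},{"tx":0,"ty":0,"tz":0,"spin":0},{"tx":0,"ty":0,"tz":0,"spin":0}]' 95;python3 -m creep '[{"tx":-0.02,"ty":0,"tz":0,"spin":0},{"tx":-0.05,"ty":0,"tz":0,"spin":0},{"tx":-0.08,"ty":0.01,"tz":-0.01,"spin":0},{"tx":-0.1,"ty":0.035,"tz":-0.035,"spin":0},{"tx":-0.1,"ty":0.06,"tz":-0.06,"spin":0}]'; python3 rb.py w1 orange 240 10 310 90; python3 -c "
from h import *
go(432,275,270,0)"
```

```text
time_s: 10.35
tool_pos: [572.8, 157.2, 192.8]
ee_rot: [-0.001, 1.574, 0.01]
wrist_force: [0.4, 0.3, -0.3]
grip_width: 56.8
time_s: 10.77
tool_pos: [513.9, 216.8, 297.2]
ee_rot: [0.004, 1.567, 0.009]
wrist_force: [1.4, 2.5, 0.0]
grip_width: 57.5
(253, 24, 40, 45)
z 0 centre [432.4 278. ] width 41.4
z 12 centre [432.3 276.6] width 39.8
t=10.77 tx,ty,tz [ 0.0274  0.0583 -0.0818] jaw yaw 0.2 spin 0.03 tilt [ 0.003  0.008 -1.   ] grip 57.5 F [1.4 2.5 0. ]
```

```bash
python3 -m creep '[{"tx":0.006,"ty":0.015,"tz":-0.02,"spin":0},{"tx":0.013,"ty":0.03,"tz":-0.042,"spin":0},{"tx":0.02,"ty":0.045,"tz":-0.064,"spin":0},{"tx":0.027,"ty":0.06,"tz":-0.082,"spin":0},{"tx":0.030,"ty":0.06,"tz":-0.082,"spin":0}]' 60; python3 w.py w6;python3 rb.py w6 orange; python3 -c "
from h import *
go(432,277,195,0)"
```

```text
time_s: 11.18
tool_pos: [427.7, 279.8, 267.1]
ee_rot: [-0.0, 1.57, 0.015]
wrist_force: [0.1, 0.1, 0.5]
grip_width: 70.4
[427.4 361.7 248.4] 70.12224689544387
t=11.23 tx,ty,tz [-0.0644 -0.1401  0.0144] jaw yaw 0.5 spin -1.87 tilt [ 0.002  0.008 -1.   ] grip 70.4 F [ 0.2 -0.6  0.6]
(276, 0, 180, 70)
z 0 centre [474.1 423.5] width 68.6
z 12 centre [472.7 421.2] width 65.3
t=11.23 tx,ty,tz [ 0.0717 -0.0019  0.0023] jaw yaw 0.5 spin 0.08 tilt [ 0.002  0.008 -1.   ] grip 70.4 F [ 0.2 -0.6  0.6]
```

View pics/w6.png

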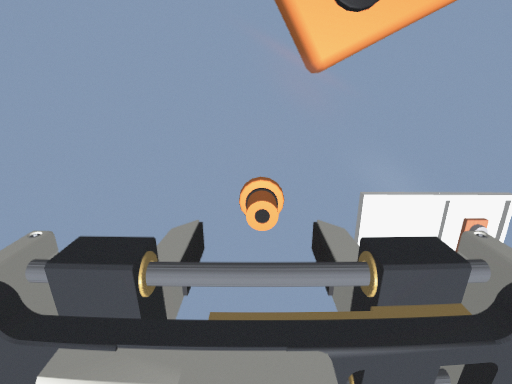

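```bash
python3 rb.py w6 orange 220 160 300 240;  python3 -m creep '[{"tx":0.02,"ty":-0.001,"tz":0.002,"spin":0},{"tx":0.045,"ty":-0.002,"tz":0.004,"spin":0},{"tx":0.062,"ty":-0.002,"tz":0.004,"spin":0},{"tx":0.071,"ty":-0.002,"tz":0.004,"spin":0},{"tx":0.071,"ty":-0.002,"tz":0.004,"spin":0}]';python3 -m creep '[{"tx":0,"ty":0,"tz":0,"spin":0},{"tx":0,"ty":0,"tz":0,"spin":0},{"tx":0,"ty":0,"tz":0,"spin":0},{"tx":0,"ty":0,"tz":0,"spin":0},{"tx":0,"ty":0,"tz":0,"spin":0}]' 255 15
```

```text
(244, 191, 34, 23)
z 0 centre [431.9 260.4] width 32.3
z 12 centre [431.7 264.3] width 30.8
time_s: 11.65
tool_pos: [433.8, 276.0, 194.1]
ee_rot: [-0.001, 1.571, 0.01]
wrist_force: [-0.2, -0.6, 0.6]
grip_width: 70.2
time_s: 12.07
tool_pos: [434.1, 276.1, 194.7]
ee_rot: [-0.0, 1.57, 0.011]
wrist_force: [0.7, 0.4, -0.4]
grip_width: 41.6
```

```bash
python3 -m creep '[{"tx":0,"ty":0,"tz":0,"spin":0},{"tx":0,"ty":0,"tz":0,"spin":0},{"tx":0,"ty":0,"tz":0,"spin":0},{"tx":0,"ty":0,"tz":0,"spin":0},{"tx":-0.015,"ty":0,"tz":0,"spin":0}]'; python3 -c "
from h import *
go(573,239.5,270,0)"
```

```text
time_s: 12.48
tool_pos: [433.4, 275.4, 208.1]
ee_rot: [-0.002, 1.573, 0.009]
wrist_force: [-0.9, -1.3, -1.5]
grip_width: 25.3
t=12.48 tx,ty,tz [-0.0624 -0.0366  0.1392] jaw yaw 0.4 spin 0.07 tilt [-0.002  0.005 -1.   ] grip 25.3 F [-0.9 -1.3 -1.5]
```

```bash
python3 -m creep '[{"tx":-0.03,"ty":-0.003,"tz":0.01,"spin":0},{"tx":-0.05,"ty":-0.012,"tz":0.04,"spin":0},{"tx":-0.06,"ty":-0.02,"tz":0.075,"spin":0},{"tx":-0.06,"ty":-0.03,"tz":0.11,"spin":0},{"tx":-0.06,"ty":-0.036,"tz":0.138,"spin":0}]'; python3 -m creep '[{"tx":0.01,"ty":0,"tz":0.001,"spin":0},{"tx":0.03,"ty":0,"tz":0.001,"spin":0},{"tx":0.045,"ty":0,"tz":0.001,"spin":0},{"tx":0.045,"ty":0,"tz":0.001,"spin":0},{"tx":0.045,"ty":0,"tz":0.001,"spin":0}]'; python3 w.py w7; python3 -c "
from h import *
go(573,239.5,198.5,0)"
```

```text
time_s: 12.9
tool_pos: [574.6, 238.4, 268.6]
ee_rot: [-0.001, 1.571, 0.008]
wrist_force: [-0.4, -0.4, -0.4]
grip_width: 25.8
time_s: 13.32
tool_pos: [574.9, 238.6, 222.7]
ee_rot: [-0.002, 1.573, 0.008]
wrist_force: [0.2, 0.4, -0.4]
grip_width: 25.5
[574.9 320.3 203.6] 70.12224689544387
t=13.37 tx,ty,tz [-0.1067 -0.0999 -0.131 ] jaw yaw 0.3 spin -1.89 tilt [-0.     0.005 -1.   ] grip 25.8 F [-0.5 -0.2 -0.5]
t=13.37 tx,ty,tz [ 0.0253  0.0005 -0.0023] jaw yaw 0.3 spin 0.06 tilt [-0.     0.005 -1.   ] grip 25.8 F [-0.5 -0.2 -0.5]
```

View pics/w7.png

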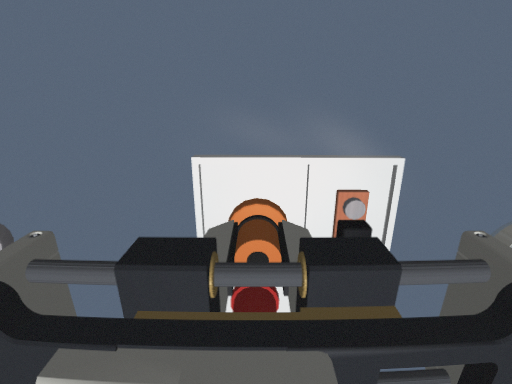

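The orange plug is held upright at (258,235) over the left small bay, with red standing behind at (255,300) in its own bay. Lowering.

```bash
python3 -m creep '[{"tx":0.008,"ty":0,"tz":-0.001,"spin":0},{"tx":0.016,"ty":0,"tz":-0.001,"spin":0},{"tx":0.021,"ty":0,"tz":-0.001,"spin":0},{"tx":0.023,"ty":0,"tz":-0.001,"spin":0},{"tx":0.023,"ty":0,"tz":-0.001,"spin":0}]'; python3 -m creep '[{"tx":0.001,"ty":0,"tz":0,"spin":0},{"tx":0.002,"ty":0,"tz":0,"spin":0},{"tx":0.003,"ty":0,"tz":0,"spin":0},{"tx":0.003,"ty":0,"tz":0,"spin":0},{"tx":0.003,"ty":0,"tz":0,"spin":0}]'
```

```text
time_s: 13.78
tool_pos: [574.0, 238.9, 200.1]
ee_rot: [-0.002, 1.572, 0.008]
wrist_force: [0.7, 0.3, -1.2]
grip_width: 25.6
time_s: 14.2
tool_pos: [574.0, 239.1, 198.7]
ee_rot: [-0.002, 1.571, 0.008]
wrist_force: [-3.9, -2.9, 13.7]
grip_width: 25.5
```

Contact with the floor. Release, rise, and head for the short link.

```bash
python3 -m creep '[{"tx":0,"ty":0,"tz":0,"spin":0},{"tx":0,"ty":0,"tz":0,"spin":0},{"tx":0,"ty":0,"tz":0,"spin":0},{"tx":0,"ty":0,"tz":0,"spin":0},{"tx":0,"ty":0,"tz":0,"spin":0}]' 110;python3 -m creep '[{"tx":-0.02,"ty":0,"tz":0,"spin":0},{"tx":-0.055,"ty":0,"tz":0,"spin":0},{"tx":-0.09,"ty":0,"tz":0.0,"spin":0},{"tx":-0.11,"ty":-0.03,"tz":0.01,"spin":0},{"tx":-0.11,"ty":-0.07,"tz":0.02,"spin":0.2}]'; python3 -c "
from h import *
go(659.5,-6,270,-4.5)"
```

```text
time_s: 14.62
tool_pos: [574.0, 239.1, 198.5]
ee_rot: [-0.002, 1.571, 0.008]
wrist_force: [0.6, -0.6, -0.6]
grip_width: 51.2
time_s: 15.03
tool_pos: [594.9, 173.5, 313.8]
ee_rot: [0.014, 1.564, 0.002]
wrist_force: [2.2, 0.4, 0.7]
grip_width: 51.9
t=15.03 tx,ty,tz [ 0.0424 -0.1795  0.0656] jaw yaw -0.4 spin 0.68 tilt [ 0.007  0.01  -1.   ] grip 51.9 F [2.2 0.4 0.7]
```

```bash
python3 -m creep '[{"tx":0.005,"ty":-0.035,"tz":0.013,"spin":0.2},{"tx":0.015,"ty":-0.073,"tz":0.026,"spin":0.3},{"tx":0.025,"ty":-0.111,"tz":0.04,"spin":0.5},{"tx":0.033,"ty":-0.149,"tz":0.055,"spin":0.7},{"tx":0.04,"ty":-0.179,"tz":0.065,"spin":0.7}]' 90; python3 w.py w8; python3 -c "
from h import *
go(659.5,-6,186,-4.5)"
```

```text
time_s: 15.45
tool_pos: [659.7, -9.6, 271.5]
ee_rot: [0.073, 1.563, -0.059]
wrist_force: [1.2, -0.2, 0.0]
grip_width: 59.4
[667.3  71.9 252.9] 70.12224689544387
t=15.50 tx,ty,tz [-0.0611  0.1351 -0.2286] jaw yaw -5.2 spin -2.82 tilt [ 0.005  0.003 -1.   ] grip 59.3 F [ 2.1 -7.4 -1.5]
t=15.50 tx,ty,tz [ 0.0836  0.0107 -0.0027] jaw yaw -5.2 spin -0.12 tilt [ 0.005  0.003 -1.   ] grip 59.3 F [ 2.1 -7.4 -1.5]
```

View pics/w8.png

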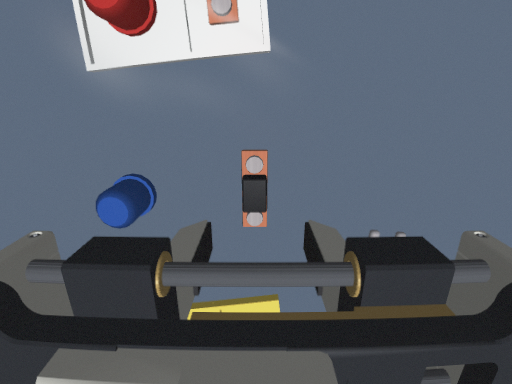

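Run:
```python
from h import *
import pickle
m=pickle.load(open("pics/w8.pkl","rb"))
p=plane(m,[[242,151],[268,151],[243,227],[267,227]],6)[:,:2]; print("corners",p.round(1).tolist(),"c",p.mean(0).round(1))
d=(p[0]+p[1]-p[2]-p[3]); print("yaw",np.degrees(np.arctan2(-d[0],d[1])).round(1))
go(659,-5,186,-4.8)
```

```text
corners [[651.5, 31.4], [675.0, 29.3], [644.8, -44.0], [668.4, -46.1]] c [659.9  -7.3]
yaw -5.0
t=15.50 tx,ty,tz [ 0.0836  0.0117 -0.0033] jaw yaw -5.2 spin -0.07 tilt [ 0.005  0.003 -1.   ] grip 59.3 F [ 2.1 -7.4 -1.5]
```

```bash
python3 -m creep '[{"tx":0.01,"ty":0.008,"tz":-0.003,"spin":0},{"tx":0.035,"ty":0.0107,"tz":-0.003,"spin":0},{"tx":0.05,"ty":0.0107,"tz":-0.003,"spin":0},{"tx":0.05,"ty":0.0107,"tz":-0.003,"spin":0},{"tx":0.05,"ty":0.0107,"tz":-0.003,"spin":0}]';python3 -c "
from h import *
go(659.6,-6,186,-4.8)"
```

```text
time_s: 15.92
tool_pos: [658.4, -4.9, 218.7]
ee_rot: [0.073, 1.567, -0.067]
wrist_force: [0.8, 0.5, 0.7]
grip_width: 59.3
t=15.92 tx,ty,tz [ 0.0327 -0.0011  0.0012] jaw yaw -5.1 spin -0.05 tilt [ 0.003  0.004 -1.   ] grip 59.3 F [0.8 0.5 0.7]
```

```bash
python3 -m creep '[{"tx":0.012,"ty":-0.001,"tz":0.001,"spin":0},{"tx":0.024,"ty":-0.001,"tz":0.001,"spin":0},{"tx":0.032,"ty":-0.001,"tz":0.001,"spin":0},{"tx":0.032,"ty":-0.001,"tz":0.001,"spin":0},{"tx":0.032,"ty":-0.001,"tz":0.001,"spin":0}]';python3 -m creep '[{"tx":0.001,"ty":0,"tz":0,"spin":0},{"tx":0.001,"ty":0,"tz":0,"spin":0},{"tx":0.001,"ty":0,"tz":0,"spin":0},{"tx":0.001,"ty":0,"tz":0,"spin":0},{"tx":0.001,"ty":0,"tz":0,"spin":0}]' 255 30;python3 -m creep '[{"tx":0,"ty":0,"tz":0,"spin":0},{"tx":0,"ty":0,"tz":0,"spin":0},{"tx":0,"ty":0,"tz":0,"spin":0},{"tx":0,"ty":0,"tz":0,"spin":0},{"tx":-0.02,"ty":0,"tz":0,"spin":0}]' 255 30;python3 -c "
from h import *
a=np.radians(2.4); print(598.7+42.5*np.cos(a),-218+42.5*np.sin(a), 598.7-32.5*np.cos(a)-41.25*np.sin(a),-218-32.5*np.sin(a)+41.25*np.cos(a))
go(641.5,-216.2,250,2.4)"
```

```text
time_s: 16.33
tool_pos: [659.1, -5.9, 186.1]
ee_rot: [0.073, 1.568, -0.067]
wrist_force: [-0.5, 0.8, 0.4]
grip_width: 59.5
time_s: 16.75
tool_pos: [659.2, -5.9, 185.4]
ee_rot: [0.073, 1.567, -0.067]
wrist_force: [-0.7, -0.1, -0.1]
grip_width: 30.6
time_s: 17.17
tool_pos: [657.6, -6.4, 202.1]
ee_rot: [0.073, 1.573, -0.067]
wrist_force: [-0.6, 0.3, -0.9]
grip_width: 22.0
641.1627202792015 -216.220284716509 564.5011373054576 -178.14714200462106
t=17.17 tx,ty,tz [-0.0485 -0.2103  0.0024] jaw yaw -5.1 spin -1.25 tilt [-0.003  0.003 -1.   ] grip 22.0 F [-0.6  0.3 -0.9]
```

```bash
python3 -m creep '[{"tx":-0.02,"ty":-0.035,"tz":0,"spin":-0.3},{"tx":-0.04,"ty":-0.074,"tz":0.001,"spin":-0.6},{"tx":-0.05,"ty":-0.113,"tz":0.001,"spin":-0.9},{"tx":-0.05,"ty":-0.152,"tz":0.002,"spin":-1.2},{"tx":-0.05,"ty":-0.19,"tz":0.002,"spin":-1.25}]';python3 -c "
from h import *
go(641.5,-216.2,215,2.4)"
```

```text
time_s: 17.58
tool_pos: [642.8, -198.3, 252.6]
ee_rot: [-0.032, 1.572, 0.036]
wrist_force: [1.3, 0.1, -1.5]
grip_width: 21.5
t=17.58 tx,ty,tz [ 0.0376 -0.0179 -0.002 ] jaw yaw 2.5 spin 0.01 tilt [-0.002  0.002 -1.   ] grip 21.5 F [ 1.3  0.1 -1.5]
```

```bash
python3 -m creep '[{"tx":0.01,"ty":-0.015,"tz":-0.002,"spin":0},{"tx":0.025,"ty":-0.018,"tz":-0.002,"spin":0},{"tx":0.037,"ty":-0.018,"tz":-0.002,"spin":0},{"tx":0.037,"ty":-0.018,"tz":-0.002,"spin":0},{"tx":0.037,"ty":-0.018,"tz":-0.002,"spin":0}]';python3 w.py w9;python3 -c "
from h import *
go(641.5,-216.2,190,2.4)"
```

```text
time_s: 18.0
tool_pos: [641.5, -213.7, 214.3]
ee_rot: [-0.033, 1.574, 0.04]
wrist_force: [0.7, 0.1, -0.8]
grip_width: 21.6
[ 638.1 -132.   195.3] 70.12224689544387
t=18.05 tx,ty,tz [-0.1128  0.3608 -0.1806] jaw yaw 2.7 spin -1.51 tilt [-0.002  0.004 -1.   ] grip 21.6 F [-0.3  0.8 -0.3]
t=18.05 tx,ty,tz [ 0.0253 -0.0026 -0.0005] jaw yaw 2.7 spin 0.04 tilt [-0.002  0.004 -1.   ] grip 21.6 F [-0.3  0.8 -0.3]
```

View pics/w9.png

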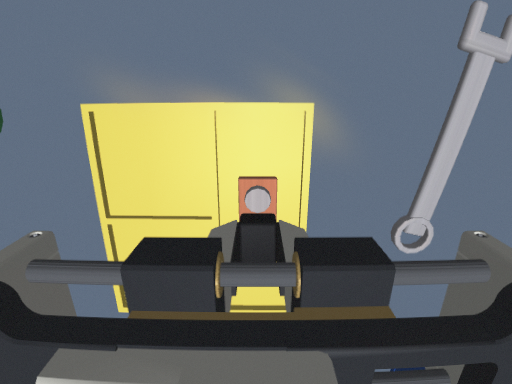

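The short link is over the middle of the yellow long bay (bay columns 218–303, link 238–277). Lowering.

```bash
python3 -m creep '[{"tx":0.008,"ty":-0.002,"tz":0,"spin":0},{"tx":0.016,"ty":-0.002,"tz":0,"spin":0},{"tx":0.022,"ty":-0.002,"tz":0,"spin":0},{"tx":0.024,"ty":-0.002,"tz":0,"spin":0},{"tx":0.024,"ty":-0.002,"tz":0,"spin":0}]'; python3 -m creep '[{"tx":0.001,"ty":0,"tz":0,"spin":0},{"tx":0.002,"ty":0,"tz":0,"spin":0},{"tx":0.003,"ty":0,"tz":0,"spin":0},{"tx":0.003,"ty":0,"tz":0,"spin":0},{"tx":0.003,"ty":0,"tz":0,"spin":0}]'
```

```text
time_s: 18.47
tool_pos: [641.7, -215.4, 190.4]
ee_rot: [-0.033, 1.574, 0.04]
wrist_force: [-0.7, -0.4, -0.4]
grip_width: 21.6
time_s: 18.88
tool_pos: [641.8, -215.2, 189.6]
ee_rot: [-0.034, 1.573, 0.04]
wrist_force: [-7.1, 1.4, 16.0]
grip_width: 21.9
```

```bash
python3 -m creep '[{"tx":0,"ty":0,"tz":0,"spin":0},{"tx":0,"ty":0,"tz":0,"spin":0},{"tx":0,"ty":0,"tz":0,"spin":0},{"tx":0,"ty":0,"tz":0,"spin":0},{"tx":0,"ty":0,"tz":0,"spin":0}]' 125;python3 -m creep '[{"tx":-0.02,"ty":0,"tz":0,"spin":0},{"tx":-0.05,"ty":0,"tz":0,"spin":0},{"tx":-0.08,"ty":0.01,"tz":-0.005,"spin":0},{"tx":-0.09,"ty":0.045,"tz":-0.025,"spin":0},{"tx":-0.09,"ty":0.08,"tz":-0.042,"spin":0}]'; python3 -c "
from h import *
go(542.5,-1.5,265,0)"
```

```text
time_s: 19.3
tool_pos: [641.8, -215.3, 189.4]
ee_rot: [-0.034, 1.573, 0.04]
wrist_force: [0.3, -0.5, -0.1]
grip_width: 45.6
time_s: 19.72
tool_pos: [597.0, -138.4, 282.6]
ee_rot: [-0.032, 1.568, 0.036]
wrist_force: [0.4, 1.2, -0.3]
grip_width: 46.8
t=19.72 tx,ty,tz [ 0.0179  0.139  -0.0486] jaw yaw 2.5 spin 0.41 tilt [ 0.003  0.003 -1.   ] grip 46.8 F [ 0.4  1.2 -0.3]
```

```bash
python3 -m creep '[{"tx":0.004,"ty":0.035,"tz":-0.012,"spin":0.1},{"tx":0.009,"ty":0.072,"tz":-0.025,"spin":0.3},{"tx":0.014,"ty":0.108,"tz":-0.038,"spin":0.4},{"tx":0.018,"ty":0.138,"tz":-0.0486,"spin":0.4},{"tx":0.018,"ty":0.138,"tz":-0.0486,"spin":0.4}]' 40; python3 w.py w10;python3 rb.py w10 blue 180 120 340 260; python3 -c "
from h import *
go(542.5,-1.5,189,0)"
```

```text
time_s: 20.13
tool_pos: [539.8, 4.5, 264.7]
ee_rot: [-0.003, 1.57, 0.012]
wrist_force: [1.5, 0.2, 0.4]
grip_width: 74.6
[539.6  86.3 245.8] 70.12224689544387
t=20.18 tx,ty,tz [-0.0648  0.1375 -0.0951] jaw yaw 0.4 spin -1.88 tilt [ 0.002  0.004 -1.   ] grip 76.7 F [ 0.5 -0.8  0.4]
(237, 179, 45, 56)
z 0 centre [542.3  -3.4] width 42.1
z 8 centre [542.2  -1.1] width 40.7
t=20.18 tx,ty,tz [ 0.0759 -0.0031  0.0011] jaw yaw 0.4 spin 0.07 tilt [ 0.002  0.004 -1.   ] grip 76.7 F [ 0.5 -0.8  0.4]
```

View pics/w10.png

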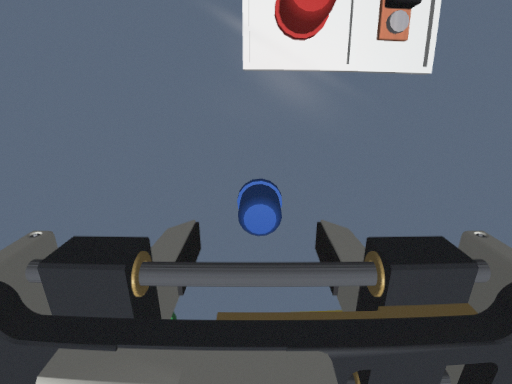

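Blue is at (260,207), centred between the fingers. Descend and grip.

```bash
python3 -m creep '[{"tx":0.02,"ty":-0.003,"tz":0.001,"spin":0},{"tx":0.045,"ty":-0.004,"tz":0.001,"spin":0},{"tx":0.066,"ty":-0.004,"tz":0.001,"spin":0},{"tx":0.075,"ty":-0.004,"tz":0.001,"spin":0},{"tx":0.075,"ty":-0.004,"tz":0.001,"spin":0}]';python3 -m creep '[{"tx":0,"ty":0,"tz":0,"spin":0},{"tx":0,"ty":0,"tz":0,"spin":0},{"tx":0,"ty":0,"tz":0,"spin":0},{"tx":0,"ty":0,"tz":0,"spin":0},{"tx":0,"ty":0,"tz":0,"spin":0}]' 255 15;python3 -m creep '[{"tx":0,"ty":0,"tz":0,"spin":0},{"tx":0,"ty":0,"tz":0,"spin":0},{"tx":0,"ty":0,"tz":0,"spin":0},{"tx":-0.02,"ty":0,"tz":0,"spin":0},{"tx":-0.05,"ty":0,"tz":0,"spin":0}]';python3 -c "
from h import *
go(564.5,-178,275,2.4)"
```

```text
time_s: 20.6
tool_pos: [542.0, -3.5, 187.9]
ee_rot: [-0.002, 1.573, 0.008]
wrist_force: [0.6, -0.8, -0.1]
grip_width: 77.4
time_s: 21.02
tool_pos: [542.3, -3.5, 188.7]
ee_rot: [-0.002, 1.571, 0.008]
wrist_force: [0.6, -0.7, -0.7]
grip_width: 48.8
time_s: 21.43
tool_pos: [541.1, -3.8, 237.0]
ee_rot: [-0.003, 1.576, 0.008]
wrist_force: [0.8, -0.2, -0.2]
grip_width: 35.6
t=21.43 tx,ty,tz [-0.0387 -0.1742  0.022 ] jaw yaw 0.4 spin -0.34 tilt [-0.006  0.003 -1.   ] grip 35.6 F [ 0.8 -0.2 -0.2]
```

```bash
python3 -m creep '[{"tx":-0.02,"ty":-0.03,"tz":0.004,"spin":-0.1},{"tx":-0.03,"ty":-0.067,"tz":0.008,"spin":-0.2},{"tx":-0.03,"ty":-0.104,"tz":0.013,"spin":-0.3},{"tx":-0.03,"ty":-0.141,"tz":0.018,"spin":-0.3},{"tx":-0.03,"ty":-0.172,"tz":0.022,"spin":-0.3}]';python3 -c "
from h import *
go(564.5,-178,220,2.4)"
```

```text
time_s: 21.85
tool_pos: [564.3, -178.9, 266.6]
ee_rot: [-0.027, 1.576, 0.031]
wrist_force: [0.3, -0.1, -0.4]
grip_width: 35.6
t=21.85 tx,ty,tz [0.0466 0.0008 0.0005] jaw yaw 2.1 spin -0.05 tilt [-0.005  0.002 -1.   ] grip 35.6 F [ 0.3 -0.1 -0.4]
```

```bash
python3 -m creep '[{"tx":0.01,"ty":0.003,"tz":0,"spin":0},{"tx":0.03,"ty":0.003,"tz":0,"spin":0},{"tx":0.045,"ty":0.003,"tz":0,"spin":0},{"tx":0.045,"ty":0.003,"tz":0,"spin":0},{"tx":0.045,"ty":0.003,"tz":0,"spin":0}]'; python3 w.py w11; python3 -c "
from h import *
go(564.5,-178,193,2.4)"
```

```text
time_s: 22.27
tool_pos: [563.6, -175.4, 221.0]
ee_rot: [-0.027, 1.578, 0.032]
wrist_force: [0.3, 0.7, 1.3]
grip_width: 35.1
[560.9 -93.7 201.8] 70.12224689544387
t=22.32 tx,ty,tz [-0.1067  0.3177 -0.1079] jaw yaw 2.1 spin -1.59 tilt [-0.006  0.002 -1.   ] grip 35.6 F [-0.4  0.8  0.1]
t=22.32 tx,ty,tz [ 0.0289 -0.0027  0.0005] jaw yaw 2.1 spin -0.04 tilt [-0.006  0.002 -1.   ] grip 35.6 F [-0.4  0.8  0.1]
```

View pics/w11.png

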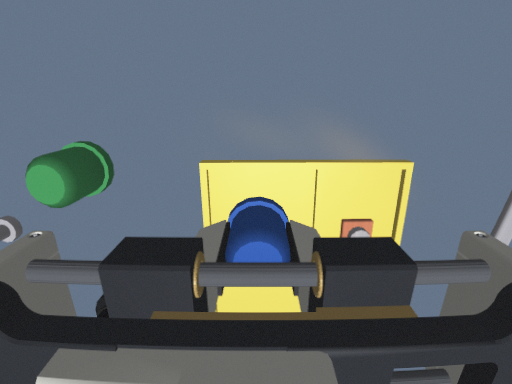

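Blue is upright at (258,235) inside the left small bay (columns 210–315). The short link is in the long bay at (357,230). Green at (70,175) is clear. Lowering.

```bash
python3 -m creep '[{"tx":0.008,"ty":-0.002,"tz":0,"spin":0},{"tx":0.016,"ty":-0.002,"tz":0,"spin":0},{"tx":0.023,"ty":-0.002,"tz":0,"spin":0},{"tx":0.026,"ty":-0.002,"tz":0,"spin":0},{"tx":0.026,"ty":-0.002,"tz":0,"spin":0}]'; python3 -m creep '[{"tx":0.001,"ty":0,"tz":0,"spin":0},{"tx":0.002,"ty":0,"tz":0,"spin":0},{"tx":0.003,"ty":0,"tz":0,"spin":0},{"tx":0.004,"ty":0,"tz":0,"spin":0},{"tx":0.004,"ty":0,"tz":0,"spin":0}]'
```

```text
time_s: 22.73
tool_pos: [563.6, -177.2, 194.8]
ee_rot: [-0.027, 1.578, 0.032]
wrist_force: [-0.1, 0.4, -0.7]
grip_width: 35.5
time_s: 23.15
tool_pos: [563.4, -177.0, 192.4]
ee_rot: [-0.028, 1.578, 0.031]
wrist_force: [-6.7, 0.9, 15.4]
grip_width: 35.5
```

```bash
python3 -m creep '[{"tx":0,"ty":0,"tz":0,"spin":0},{"tx":0,"ty":0,"tz":0,"spin":0},{"tx":0,"ty":0,"tz":0,"spin":0},{"tx":0,"ty":0,"tz":0,"spin":0},{"tx":0,"ty":0,"tz":0,"spin":0}]' 95;python3 -m creep '[{"tx":-0.02,"ty":0,"tz":0,"spin":0},{"tx":-0.055,"ty":0,"tz":0,"spin":0},{"tx":-0.09,"ty":0,"tz":0,"spin":0},{"tx":-0.13,"ty":0,"tz":0,"spin":0},{"tx":-0.17,"ty":0,"tz":0,"spin":0}]'; python3 -c "
from h import *
go(300,-520,400)"
```

```text
time_s: 23.57
tool_pos: [563.5, -177.1, 192.2]
ee_rot: [-0.028, 1.578, 0.031]
wrist_force: [0.1, -0.4, 0.5]
grip_width: 57.1
time_s: 23.98
tool_pos: [564.3, -177.3, 363.6]
ee_rot: [-0.027, 1.579, 0.032]
wrist_force: [0.0, -0.5, -0.5]
grip_width: 57.3
t=23.98 tx,ty,tz [-0.0352 -0.3324 -0.2774] jaw yaw 2.2 tilt [-0.008  0.003 -1.   ] grip 57.3 F [ 0.  -0.5 -0.5]
```

```bash
python3 -m creep '[{"tx":-0.007,"ty":-0.028,"tz":-0.023,"spin":0.6},{"tx":-0.014,"ty":-0.056,"tz":-0.046,"spin":1.2},{"tx":-0.02,"ty":-0.084,"tz":-0.069,"spin":1.8},{"tx":-0.025,"ty":-0.112,"tz":-0.092,"spin":2.4},{"tx":-0.03,"ty":-0.14,"tz":-0.115,"spin":3}]'; python3 -c "
from h import *
go(300,-520,400)"
```

```text
time_s: 24.4
tool_pos: [453.6, -322.7, 394.4]
ee_rot: [0.221, 1.568, -0.218]
wrist_force: [1.0, -1.2, -0.4]
grip_width: 57.8
t=24.40 tx,ty,tz [-0.0048 -0.232  -0.0933] jaw yaw -16.0 tilt [-0.008  0.002 -1.   ] grip 57.8 F [ 1.  -1.2 -0.4]
```

```bash
python3 -m creep '[{"tx":-0.001,"ty":-0.036,"tz":-0.014,"spin":0.6},{"tx":-0.002,"ty":-0.072,"tz":-0.028,"spin":1.2},{"tx":-0.003,"ty":-0.108,"tz":-0.042,"spin":1.8},{"tx":-0.004,"ty":-0.144,"tz":-0.056,"spin":2.4},{"tx":-0.005,"ty":-0.18,"tz":-0.07,"spin":3}]'; python3 -m creep '[{"tx":0,"ty":-0.01,"tz":-0.01,"spin":0.6},{"tx":0,"ty":-0.03,"tz":-0.01,"spin":1.2},{"tx":0,"ty":-0.03,"tz":-0.01,"spin":1.2},{"tx":0,"ty":-0.03,"tz":-0.01,"spin":1.2},{"tx":0,"ty":-0.03,"tz":-0.01,"spin":1.2}]'
python3 - <<'E'
from h import *
for n in("top","side"):
    im=bot.grab_frame(n)[:,:,::-1]; cv2.imwrite(f"pics/{n}1.png",im)
t=cv2.imread("pics/top1.png")[120:270,120:400]; s=cv2.imread("pics/side1.png")[90:340,60:430]
cv2.imwrite("pics/tc1.png",cv2.resize(t,(784,420),interpolation=cv2.INTER_CUBIC)); cv2.imwrite("pics/sc1.png",cv2.resize(s,(740,500),interpolation=cv2.INTER_CUBIC))
a,b=cv2.imread("pics/top0.png"),cv2.imread("pics/top1.png")
for o,(x,y) in {"green":(285,214),"black":(328,211)}.items(): print(o,np.abs(a[y-12:y+12,x-12:x+12].astype(int)-b[y-12:y+12,x-12:x+12]).mean().round(2))
E
```

```text
time_s: 24.82
tool_pos: [335.3, -477.7, 400.1]
ee_rot: [0.468, 1.528, -0.468]
wrist_force: [1.0, -0.4, 0.9]
grip_width: 57.7
time_s: 25.23
tool_pos: [311.4, -496.2, 400.1]
ee_rot: [0.564, 1.505, -0.563]
wrist_force: [-0.7, 0.7, -0.3]
grip_width: 57.8
green 1.63
black 1.51
```

View pics/tc1.png

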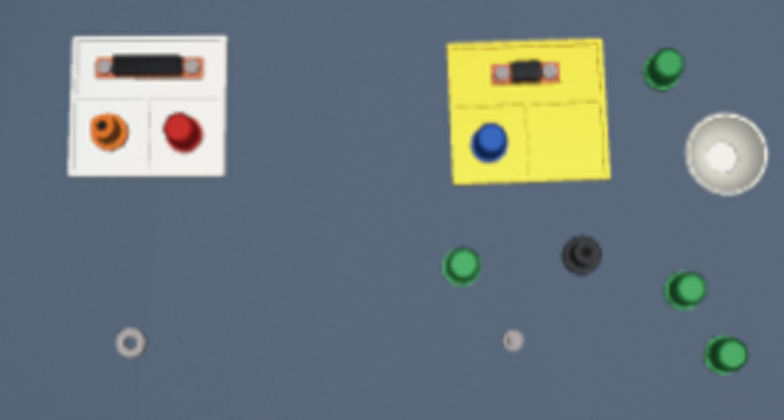

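View pics/sc1.png

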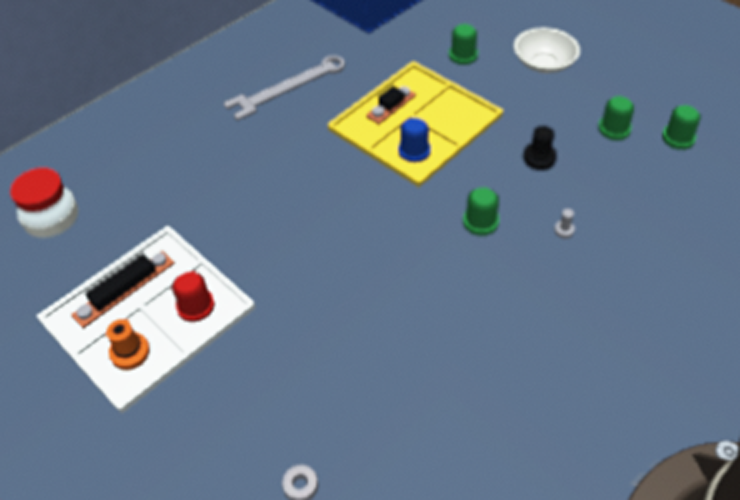

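Both crops show everything in its place. In the white tray the long link is at (149,66), orange at (108,132) and red at (183,132). In the yellow tray the short link is at (525,72) and blue at (489,142). All stand upright inside their bays. Green (462,265) and black (581,254) have not moved. Handing in.

```bash
python3 -c "
from station import bot
print(bot.sign_off())"
```

```text
the job is handed in; nothing more can be done
None
```

Both kits are made up, and I handed the job in at about 25 s. Everything was placed in the order you listed.

- **White tray:** the long link lies flat, bolts up, in the long bay. The red shroud stands in the right-hand (-y) small bay and the orange plug in the left-hand (+y) one.
- **Yellow tray:** the short link lies flat, bolts up, in the long bay. The blue shroud stands in the left-hand (+y) small bay.

**Last checks:** the final top and side pictures show all five parts upright or flat in the middle of their bays, clear of the ribs. The green shroud and black plug look the same as at the start. The arm was clear of everything at hand-in. I felt each part touch the tray floor before letting go, at about 14–17 N on the wrist, well under the limit.

No check of a placing failed. One of my image measurements of the orange plug picked up the multimeter and then only part of the plug, so I ignored it. I used the earlier measurements, which agreed to within about 3 mm, and the grip was good.

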